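# Take the spent filter out of the water-filter tank

### The job

The water-filter tank needs its spent cartridge taken out. Gently press in the springy snap tab at the tap end of the white filter cover while easing that end up over its catch - never force the tab or pull against the latch - then lift the cover off and lay it flat, right way up, on the black serving tray. Then draw the cartridge out of its bay by the fin on top, put it in the grey tub, and leave the glass, bowl and jug where they stand.

Things in the scene. Friction and masses are not known exactly. Their poses are not given: they have to be found in the camera images.
- tank: Countertop water-filter tank, fixed: 300 mm long (its x), 170 mm wide (its y), flat grey top deck 220 mm above the counter; tap and low drip tray at its +x end. Origin on the counter under its middle, z up. The filter cover sits on the deck, centred 20 mm from the tank's middle towards +x, its axes along the tank's.
- bracket: Hinge bracket, fixed on the deck at the cover's -x end: a bar 60 mm wide (y) on two posts, 7.5 to 10.5 mm above the deck, from 56.5 to 61 mm behind the seated cover's middle; the cover's two lugs sit under it. Origin: middle of the bar's top, 58.75 mm behind the cover's middle, 10.5 mm above the deck; axes as the tank's.
- catch: Catch, fixed on the deck at the cover's +x end: a bar on two posts, 44 mm wide (y), 7.5 to 10.5 mm above the deck, from 56.5 to 62 mm in front of the seated cover's middle; the tab's barb hooks under it. A 5 mm high stub on each side keeps the seated cover from sliding forward. Origin: middle of the bar's top, 59.25 mm in front of the cover's middle, 10.5 mm above the deck.
- cover: Loose white filter cover, a cap open below, 110 (its x) x 60 (y) x 34 mm high, walls 3 mm, 0.1 kg, with 1.5 mm of play along x, 3 mm along y when seated. Origin: centre of its underside. Grip it across the flat long sides. Two 5 mm lugs at the foot of its -x end hook under the bracket; once the +x end is off the catch, draw it over 7 mm to +x to free them. The +x wall stops 13 mm above the deck.
- cover_front (a point): Point of the cover at the middle of its +x end at underside height (55 mm from its origin along x).
- tab: Springy snap tab at the cover's +x end. Origin: middle of the ribbed outer face of its thumb pad, 62 mm in front of the cover's middle, 23.5 mm above its underside. Pad 28 mm wide, 19 mm high, 7 mm proud of the end wall, above the catch bar: press it towards -x, staying above the bar. Yields from 3 N, 2 N per mm, hard stop at 4.7 mm (12.4 N). Snaps off above 20 N.
- tab_barb (a point): Outer tip of the barb on the tab's foot, 19 mm below the tab's origin; 3 mm thick, hooked under the catch. It clears the catch only with the tab pressed almost to its stop (4 mm, 11 N). Then raise that end over 8 mm, following the pad, which tips 2 to 3 mm back as it rises; let go, and the barb springs out and rests on the catch, holding the cover ajar.
- cartridge: Loose white filter cartridge, 0.11 to 0.2 kg: block 58 (x) x 43 (y) mm, 60 mm deep, in a 61 x 46 mm bay under the cover; a 68 x 48 x 4 mm flange lying on the deck; on it an upright grip fin 46 mm long (x), 12 mm thick (y), 20 mm high. Total height 84 mm. Origin: centre of its underside, 60 mm below the deck when seated; axes then as the tank's.
- cartridge_fin (a point): Middle of the fin, 75 mm above the cartridge's underside, 15 mm above the deck when seated.
- tray: Black serving tray, fixed, 250 mm (x) by 190 mm (y), floor 4 mm thick, rim 14 mm high and 4 mm thick. Origin on the counter under its middle.
- tub: Grey open waste tub, fixed, 170 mm (x) by 150 mm (y), 75 mm high, walls and floor 4 mm. Origin on the counter under its middle.
- tumbler: Drinking glass, 70 mm across, 95 mm high; origin under its middle. A bystander.
- bowl: White dessert bowl, 110 mm across, 45 mm high; origin under its middle. A bystander.
- jug: Lidded juice jug, 114 mm across, 172 mm high, with a side handle; origin under its middle. A bystander.
Mind the look-alikes: they are no part of the job. Leave any green or orange look-alike of the cover alone.

How it is judged:
By the outcome, as a careful person would: the job done as asked, in the order asked, and still so for the second after the job is handed in, with the robot touching nothing.
It also fails if it takes over 72 s, if anything falls off the work surface, if the arm or the gripper's body presses on something with over 40 N, if the wrist force passes 120 N, or if a joint passes its speed limit or range.

### The arm

A 6-joint arm with a two-finger parallel gripper is mounted at the origin on the work surface. World frame = base frame: x ahead of the robot, y to its left, z up, the work surface at z = 0. Lengths are in mm, angles in rad, forces in N, time in s.
With the tool pointing down it reaches from about 350 to 775 mm from the base axis. Payload 7.3 kg.
Tool frame: the origin (TCP) lies at the very end of the fingers, on their centre line; the grasp point (between the pads) lies 19 mm behind it; z points along the fingers, y is the direction in which the jaws open and shut (so a half turn about z gives the same grasp; the last joint's range is limited). The gripper opens to 92 mm and grips with 3 to 60 N. Pads are 19 mm wide; open, the fingers measure 130 mm over their backs; the gripper's body (75 mm by 190 mm) begins 47 mm behind the grasp point.
Start: joints at [-1.397, 0.342, 1.524, -0, 1.275, -0.146], TCP at [165.07, -498.394, 226.741] pointing down, gripper open.
Joint ranges: [-2.53, 2.53], [-0.77, 2.02], [0.04, 2.7], [-1, 4.14], [0.28, 2.66], [-3.11, 3.11]. Speed limits (rad/s): [2.57, 2.57, 3.14, 3.14, 3.14, 3.14].

### API

Orientations are given as [roll, pitch, yaw] about the fixed x, y, z axes, in that order (R = Rz(yaw) Ry(pitch) Rx(roll)).
In Python, from plant import bot gives the robot as it stands.
- The arm moves only by the tool arm_command, never from a script. Its argument "targets" is a list of rows, each an object of numbers: "x", "y", "z": the shift along the world's x, y, z in cm; "roll": the turn about the world's z in rad. In form: [{"x": .., "y": .., "z": .., "roll": ..}, ...]. A call has 1 to 8 rows; each row is the pose to reach, as a shift and turn from the pose commanded when the call began; what a row does not reach only later rows make up. A row lasts 1/12 s, in which the tool goes at most 41.7 mm and 7.16 degrees, less where a joint would pass 70% of its speed; a pose out of reach is approached as far as the arm can. A call with a gripper value outside its range is refused whole. "fingers" is the opening, from 0 (shut) to 1 (fully open), set as the call begins (left out, the last holds). The fingers move at their own pace and stop on an object; the grip force is fixed at half the most. Time passes only in rows, so rows that repeat a pose let the fingers close. It gives the time, the measured TCP pose, the force and the opening at its end, in the units of the state.
- bot.get_obs(): the state, without advancing time (a new reading comes with each control period).
- bot.capture(name): name is "side" or "top" or "wrist"; returns a dict with "img" (384x512x3 uint8, blue, green, red), "fx", "fy", "cx", "cy" (pixels), "k1" (the pictures are not rectified: a ray, as slopes to the right and down, at radius r is drawn at 1 + k1 r^2 times it, then the intrinsics apply), "position" and "rotation" of the camera in the world; the wrist camera has in their place "hand_eye" (4x4, takes a point from camera to tool coordinates, whose origin is the TCP and whose axes are the flange's). Camera axes: x right, y down, z forward; pixel columns grow to the right and rows downward; lengths in mm; the calibration is good to about 2 mm. A picture is of the moment at which its call begins: read the wrist's pose just before it. There is no depth.
- bot.close_job(): hands the job in, once; it reports no verdict.
The state is a dict: "time": time; "joint_positions": joint angles; "dq": joint speeds; "tau": joint torques, N m; "tool_pos": TCP position; "tcp_rot": TCP orientation; "contact_force": force on the tool from outside, world axes, zero at the start; "moment": the same for the moment, N m; "grip_width": finger opening in mm.
Only numpy, scipy, OpenCV 4.12 (cv2) and the standard library are available. Lean on these libraries where they do the work, as an engineer would, in place of code of your own. Each camera call takes 0.05 s, during which the arm holds its last target.

## Working session

There is one attempt and no reset: what is moved stays moved. The work goes in short steps, Python scripts to look and compute and a tool call to move; the robot and the scene stay as the last step left them, time stands still between calls to the robot, and variables do not carry over. Pictures are saved under pics/ and viewed, and the job is handed in when it is done.

Besides the shell and the picture viewer there is one more tool, called after "Call:" by a JSON object that holds its "api" and its "payload". arm_command: Moves the arm, as the interface text tells. Its arguments: {"type":"object","properties":{"targets":{"type":"array","items":{"type":"object","properties":{"x":{"type":"number"},"y":{"type":"number"},"z":{"type":"number"},"roll":{"type":"number"}}}},"fingers":{"type":"number"}},"required":["targets"]}

```bash
ls; mkdir -p pics; python3 - <<'E'
from plant import bot
import cv2
print(bot.get_obs())
for n in ("side","top","wrist"):
    c=bot.capture(n); cv2.imwrite(f"pics/{n}0.png",c.pop("img")); print(n,c)
E
```

```text
pics
{'time': 0.0, 'joint_positions': array([-1.39695213e+00,  3.42693321e-01,  1.52501801e+00, -3.59522412e-05,
        1.27537952e+00, -1.46024077e-01]), 'dq': array([-1.70092224e-03, -2.90487406e-06, -8.88697611e-04,  1.36697999e-03,
        1.10518896e-03, -1.39901392e-03]), 'tau': array([ 2.09024515e-04, -4.31244421e+01, -2.44222820e+01,  7.19266268e-02,
        5.60265896e-02, -1.28948964e-04]), 'tool_pos': array([ 165.00985302, -497.96891014,  226.05986976]), 'tcp_rot': array([-3.14010540e+00, -1.83983372e-04,  3.19878631e-01]), 'contact_force': array([0.71990652, 1.25606769, 0.10234742]), 'moment': array([-0.00711677,  0.02603499,  0.05841925]), 'grip_width': 91.98598288195733}
side {'fx': 396.05220702037786, 'fy': 396.05220702037786, 'cx': 253.75451493116532, 'cy': 184.57501279946223, 'k1': 0.012381298539141713, 'position': array([ -184.30798741, -1148.69156361,  1037.43795653]), 'rotation': array([-2.17392618e+00, -1.19232294e-03, -5.43411991e-01])}
top {'fx': 436.68761742642323, 'fy': 436.68761742642323, 'cx': 253.60596281142065, 'cy': 184.2497917521877, 'k1': 0.04909881007255226, 'position': array([ 386.96485808,  -66.83523184, 1875.89946285]), 'rotation': array([-3.07165004,  0.00859574, -1.57770035])}
wrist {'fx': 281.35220992807785, 'fy': 281.35220992807785, 'cx': 258.5079346555478, 'cy': 187.09193968076866, 'k1': -0.059895151561724896, 'hand_eye': array([[-1.63370583e-04, -9.64706566e-01, -2.63327199e-01,
         7.14964617e+01],
       [ 9.99999930e-01, -6.86130600e-05, -3.69043161e-04,
        -2.80302033e-01],
       [ 3.37950676e-04, -2.63327241e-01,  9.64706510e-01,
        -1.57731524e+02],
       [ 0.00000000e+00,  0.00000000e+00,  0.00000000e+00,
         1.00000000e+00]])}
```

View pics/top0.png

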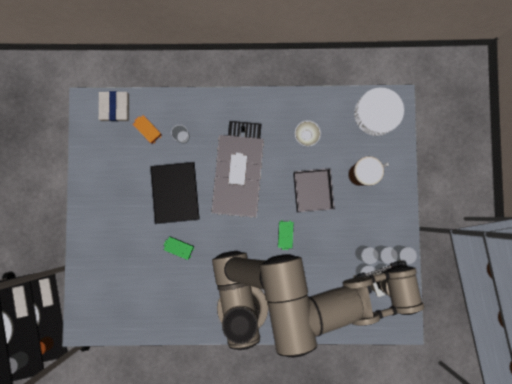

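View pics/side0.png

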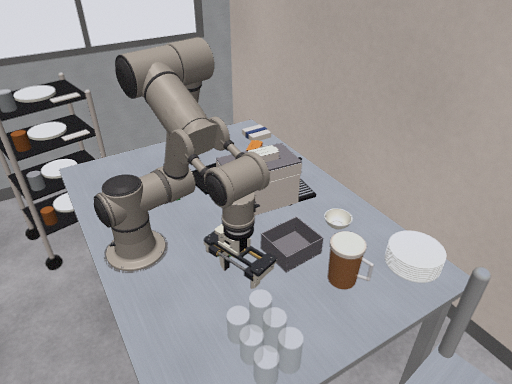

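View pics/wrist0.png

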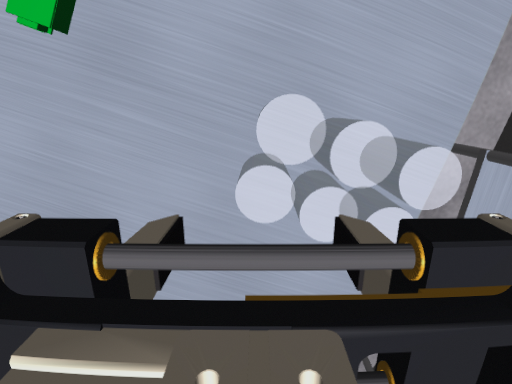

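```bash
cat > h.py <<'E'
import numpy as np, cv2
from scipy.spatial.transform import Rotation as R
def rot(v): return R.from_euler('xyz',v).as_matrix()
def cap(bot,name,fn=None):
    o=bot.get_obs(); c=bot.capture(name)
    if name=='wrist':
        H=np.array(c['hand_eye']); Rt=rot(o['tcp_rot']); c['R']=Rt@H[:3,:3]; c['p']=Rt@H[:3,3]+o['tool_pos']
    else: c['R']=rot(c['rotation']); c['p']=np.array(c['position'])
    if fn: cv2.imwrite(fn,c['img']); np.save(fn+'.npy',{k:v for k,v in c.items()},allow_pickle=True)
    return c
def load(fn): return np.load(fn+'.npy',allow_pickle=True).item()
def ray(c,u,v):
    d=np.array([(u-c['cx'])/c['fx'],(v-c['cy'])/c['fy']]); s=d.copy()
    for _ in range(20): s=d/(1+c['k1']*(s@s))
    r=c['R']@np.array([s[0],s[1],1.]); return r/np.linalg.norm(r)
def plane(c,u,v,z):
    r=ray(c,u,v); return c['p']+r*(z-c['p'][2])/r[2]
def proj(c,P):
    q=c['R'].T@(np.array(P)-c['p']); s=q[:2]/q[2]; s=s*(1+c['k1']*(s@s))
    return np.array([c['fx']*s[0]+c['cx'],c['fy']*s[1]+c['cy']])
def tri(c1,a,c2,b):
    r1,r2=ray(c1,*a),ray(c2,*b); t=np.linalg.lstsq(np.c_[r1,-r2],c2['p']-c1['p'],rcond=None)[0]
    p,q=c1['p']+t[0]*r1,c2['p']+t[1]*r2; return (p+q)/2,np.linalg.norm(p-q)
E
python3 - <<'E'
from plant import bot
from h import *
c=cap(bot,'top','pics/top1.png')
im=cv2.resize(c['img'][80:270,90:410],None,fx=2.5,fy=2.5,interpolation=cv2.INTER_CUBIC);cv2.imwrite('pics/top1z.png',im)
im=cv2.resize(c['img'][110:230,195:275],None,fx=5,fy=5,interpolation=cv2.INTER_CUBIC);cv2.imwrite('pics/top1c.png',im)
s=cap(bot,'side','pics/side1.png')
im=cv2.resize(s['img'][120:220,180:330],None,fx=5,fy=5,interpolation=cv2.INTER_CUBIC);cv2.imwrite('pics/side1c.png',im)
E
```

```text
(no output)
```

View pics/top1z.png

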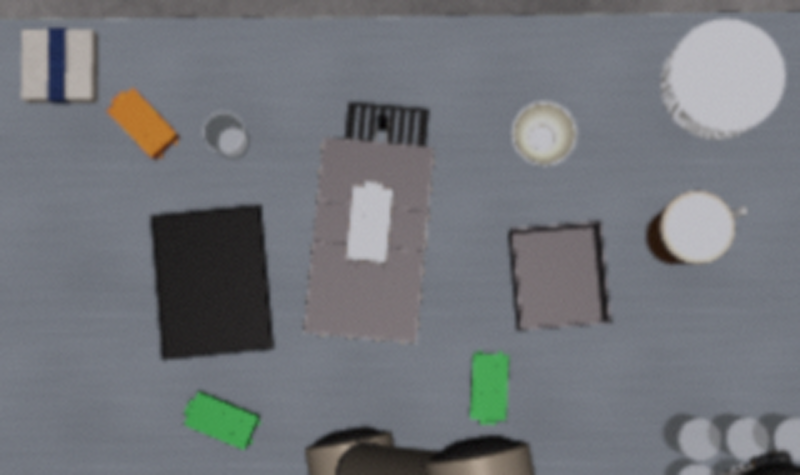

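View pics/top1c.png

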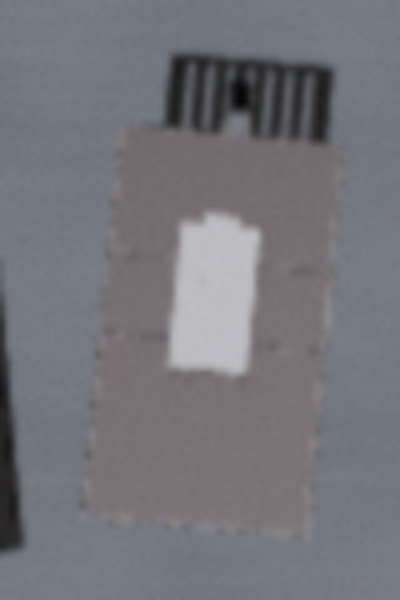

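View pics/side1c.png

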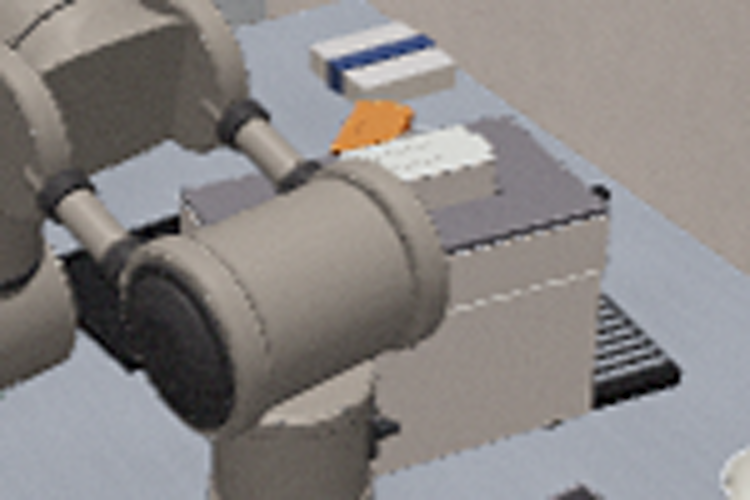

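The white cover sits on the tank deck at (237,168) in the top view, with the tab notch at the top edge, facing the black drip tray at (245,130). The green boxes at (286,235) and (178,248) and the orange one at (147,129) are look-alikes on the counter. Only the white one is on the tank. Next I'll measure it.

```bash
python3 - <<'E'
from h import *
c=load('pics/top1.png'); im=c['img']
def pts(mask,z,name,k=None):
    cs,_=cv2.findContours(mask,cv2.RETR_EXTERNAL,cv2.CHAIN_APPROX_NONE)
    m=max(cs,key=cv2.contourArea).reshape(-1,2)
    w=np.array([plane(c,*p,z)[:2] for p in m]).astype(np.float32)
    r=cv2.minAreaRect(w); b=cv2.boxPoints(r); print(name,np.round(r[0],1),np.round(r[1],1),round(r[2],2)); return r
g=im.astype(int); hsv=cv2.cvtColor(im,cv2.COLOR_BGR2HSV)
def win(u0,u1,v0,v1):
    w=np.zeros(im.shape[:2],np.uint8); w[v0:v1,u0:u1]=1; return w
print(im[185,225],im[168,237],im[190,175],im[190,313],im[210,140],im[215,237])
white=((g.min(2)>150)).astype(np.uint8)*win(222,255,145,195)
pts(white,254,'cover')
deck=((g[...,2]>=g[...,0]-2)).astype(np.uint8)*win(205,270,128,222)
deck=cv2.morphologyEx(deck,cv2.MORPH_OPEN,np.ones((3,3)))
pts(deck,220,'deck')
tray=(g.max(2)<60).astype(np.uint8)*win(145,205,155,230)
pts(tray,14,'tray')
tub=((g[...,2]>=g[...,0]-2)).astype(np.uint8)*win(288,340,162,220)
pts(tub,75,'tub')
E
```

```text
[116 113 121] [193 188 188] [33 34 36] [113 111 118] [130 123 117] [134 129 132]
cover [561.1   6.6] [ 59.2 115.8] 84.26
deck [539.3   7.8] [174.3 303.9] 84.69
tray [486.3 286.6] [245.5 187.5] 5.09
tub [ 488.2 -298.3] [167.2 151.5] 4.21
```

Call:
{"api": "arm_command", "payload": {"targets": [{"x": 2,"y": 2.4,"z": 2,"roll": -0.05},{"x": 4.5,"y": 5.3,"z": 4,"roll": -0.1},{"x": 7,"y": 8.3,"z": 6,"roll": -0.15},{"x": 9.5,"y": 11.2,"z": 8,"roll": -0.2},{"x": 12,"y": 14.2,"z": 10,"roll": -0.25},{"x": 14.5,"y": 17.1,"z": 12,"roll": -0.3},{"x": 17,"y": 20.1,"z": 14,"roll": -0.35},{"x": 19.5,"y": 23,"z": 16,"roll": -0.415}]}}

```text
time: 0.92
tool_pos: [353.4, -275.2, 381.9]
tcp_rot: [3.141, -0.0, -0.098]
contact_force: [1.1, -0.7, -0.2]
grip_width: 91.7
```

Call:
{"api": "arm_command", "payload": {"targets": [{"x": 2.5,"y": 2.9,"z": 1},{"x": 5,"y": 5.8,"z": 1},{"x": 7.5,"y": 8.7,"z": 1},{"x": 10,"y": 11.6,"z": 1},{"x": 12.5,"y": 14.5,"z": 1},{"x": 15,"y": 17.4,"z": 1},{"x": 17.5,"y": 20.3,"z": 1},{"x": 20,"y": 23.2,"z": 1}]}}

```text
$.targets[0]: bad value
```

Call:
{"api": "arm_command", "payload": {"targets": [{"x": 2,"y": 2.5},{"x": 3,"y": 4,"z": -1},{"x": 3,"y": 4,"z": -1},{"x": 3,"y": 4,"z": -1}], "fingers": 0}}

```text
$.targets[0]: bad value
```

```bash
python3 - <<'E'
from plant import bot
from h import *
c=cap(bot,'wrist','pics/w1.png')
o=bot.get_obs(); print({k:np.round(v,3) for k,v in o.items()})
E
```

```text
{'time': np.float64(0.967), 'joint_positions': array([-0.823,  0.115,  1.391,  0.004,  1.629,  0.847]), 'dq': array([-0.099, -0.006,  0.047, -0.03 , -0.096, -0.341]), 'tau': array([ -6.788, -21.098, -19.279,  -2.112,  -0.419,  -0.606]), 'tool_pos': array([ 357.602, -271.42 ,  385.892]), 'tcp_rot': array([ 3.14 , -0.008, -0.099]), 'contact_force': array([2.156, 4.778, 1.666]), 'moment': array([ 0.205, -0.052,  0.045]), 'grip_width': np.float64(91.461)}
```

View pics/w1.png

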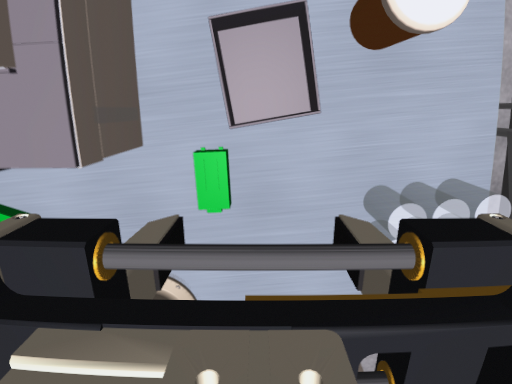

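The moves need all four keys in every row. The wrist view shows the tub at (265,65) and a green look-alike at (212,180). I'll carry on.

Call:
{"api": "arm_command", "payload": {"targets": [{"x": 2.5,"y": 2.9,"z": 1,"roll": 0},{"x": 5,"y": 5.8,"z": 1,"roll": 0},{"x": 7.5,"y": 8.7,"z": 1,"roll": 0},{"x": 10,"y": 11.6,"z": 1,"roll": 0},{"x": 12.5,"y": 14.5,"z": 1,"roll": 0},{"x": 15,"y": 17.4,"z": 1,"roll": 0},{"x": 17.5,"y": 20.3,"z": 1,"roll": 0},{"x": 20,"y": 23.2,"z": 1,"roll": 0}], "fingers": 0}}

```text
time: 1.63
tool_pos: [553.6, -43.4, 390.6]
tcp_rot: [3.141, 0.0, -0.095]
contact_force: [1.0, -1.0, 1.0]
grip_width: 43.1
```

Call:
{"api": "arm_command", "payload": {"targets": [{"x": 2,"y": 2.5,"z": 0,"roll": 0},{"x": 3,"y": 4,"z": -1,"roll": 0},{"x": 3,"y": 4,"z": -1,"roll": 0},{"x": 3,"y": 4,"z": -1,"roll": 0},{"x": 3,"y": 4,"z": -1,"roll": 0}]}}

```text
time: 2.05
tool_pos: [582.4, -5.8, 380.9]
tcp_rot: [3.141, 0.0, -0.095]
contact_force: [0.4, -0.2, -0.6]
grip_width: 10.0
```

```bash
python3 - <<'E'
from plant import bot
from h import *
c=cap(bot,'wrist','pics/w2.png')
o=bot.get_obs(); print({k:np.round(v,3) for k,v in o.items()})
E
```

```text
{'time': np.float64(2.1), 'joint_positions': array([-0.142,  0.395,  1.029, -0.   ,  1.717,  1.525]), 'dq': array([-0.009, -0.009, -0.002,  0.001, -0.001,  0.004]), 'tau': array([ 6.0300e-01, -4.7405e+01, -2.6618e+01,  7.4000e-02, -9.5000e-02,
       -9.0000e-03]), 'tool_pos': array([582.318,  -6.074, 381.367]), 'tcp_rot': array([ 3.141, -0.   , -0.096]), 'contact_force': array([ 0.42 , -0.255,  1.256]), 'moment': array([ 0.012,  0.021, -0.025]), 'grip_width': np.float64(5.9)}
```

View pics/w2.png

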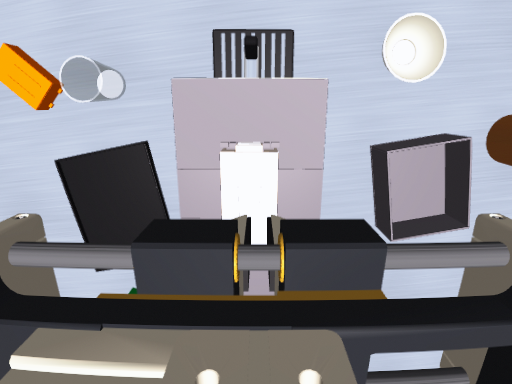

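```bash
python3 - <<'E'
from h import *
c=load('pics/w2.png')
cv2.imwrite('pics/w2c.png',cv2.resize(c['img'][70:220,165:335],None,fx=4.5,fy=4,interpolation=cv2.INTER_CUBIC))
E
```

```text
(no output)
```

View pics/w2c.png

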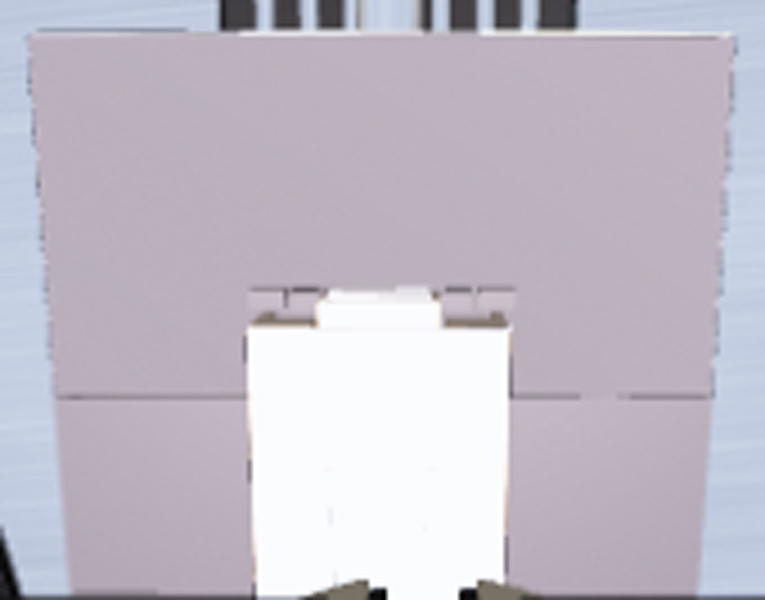

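```bash
python3 - <<'E'
from h import *
c=load('pics/w2.png')
f=lambda x,y,z:plane(c,x/4.5+165-.4,y/4+70-.4,z)
A,B=f(30,35,220),f(737,35,220); print('deck front',A,B,(A+B)/2,np.arctan2(*(A-B)[:2])*-1, np.linalg.norm(A-B))
m=(A+B)/2
a=-0.095; ex=np.array([np.cos(a),np.sin(a),0]); ey=np.array([-ex[1],ex[0],0])
print('cover mid from deck',m-130*ex)
A,B=f(249,326,254),f(511,326,254); print('cover front',A,B,'cover mid',(A+B)/2-55*ex,np.arctan2(-(A-B)[0],(A-B)[1]),np.linalg.norm(A-B))
A,B=f(317,300,253),f(442,300,253); print('pad top front',A,B,(A+B)/2,'mid',(A+B)/2-62*ex)
A,B=f(285,287,230.5),f(475,287,230.5); print('bar?',A,B,(A+B)/2-62*ex)
for t in ((58,398),(712,398)): print(f(*t,220))
E
```

```text
deck front [696.50226266  78.23217021 220.        ] [680.12100019 -89.97105474 220.        ] [688.31163143  -5.86944226 220.        ] -0.09708353973346358 168.9990255751413
cover mid from deck [558.89781537   6.46198966 220.        ]
cover front [617.42824568  30.80269687 254.        ] [611.75520325 -28.03117337 254.        ] cover mid [559.83972536   6.60290602 254.        ] -0.09612758241224903 59.10674832305726
pad top front [622.36703815  14.84392274 253.        ] [619.66489449 -13.14988068 253.        ] [621.01596632   0.84702103 253.        ] mid [559.29553097   6.72816548 253.        ]
bar? [624.18136251  24.27134191 230.5       ] [619.76041138 -21.50956378 230.5       ] [560.25045159   7.26203352 230.5       ]
[597.21920195  87.80927758 220.        ]
[581.10131177 -79.86213815 220.        ]
```

Measurements agree to within 1 mm. Cover middle is about (559.4, 6.6) with yaw −0.096, and the pad face is at (621, 0.8), z 243. The tab faces the tap. I'll go in front of the pad with the fingers shut.

Call:
{"api": "arm_command", "payload": {"targets": [{"x": 3.5,"y": 0.3,"z": 0,"roll": 0},{"x": 6.3,"y": 0.5,"z": -2,"roll": 0},{"x": 6.3,"y": 0.5,"z": -6,"roll": 0},{"x": 6.3,"y": 0.5,"z": -9.5,"roll": 0},{"x": 6.3,"y": 0.5,"z": -12,"roll": 0},{"x": 6.3,"y": 0.5,"z": -14.3,"roll": 0},{"x": 6.3,"y": 0.5,"z": -14.3,"roll": 0},{"x": 6.3,"y": 0.5,"z": -14.3,"roll": 0}]}}

```text
time: 2.77
tool_pos: [645.2, -1.2, 238.1]
tcp_rot: [3.141, 0.001, -0.097]
contact_force: [0.5, 0.6, 0.2]
grip_width: 0.9
```

```bash
python3 - <<'E'
from plant import bot
from h import *
c=cap(bot,'wrist','pics/w3.png')
o=bot.get_obs(); print({k:np.round(v,3) for k,v in o.items()})
cv2.imwrite('pics/w3c.png',cv2.resize(c['img'][60:290,130:390],None,fx=3,fy=2.6,interpolation=cv2.INTER_CUBIC))
E
```

```text
{'time': np.float64(2.817), 'joint_positions': array([-0.12 ,  0.562,  1.133, -0.   ,  1.444,  1.547]), 'dq': array([ 0.007, -0.019, -0.031, -0.001, -0.003,  0.001]), 'tau': array([-8.5000e-02, -5.3246e+01, -2.4464e+01,  3.0000e-02, -8.9000e-02,
       -5.0000e-03]), 'tool_pos': array([646.084,  -1.025, 239.774]), 'tcp_rot': array([ 3.141e+00, -2.000e-03, -9.600e-02]), 'contact_force': array([0.172, 0.504, 1.14 ]), 'moment': array([ 0.072, -0.018, -0.05 ]), 'grip_width': np.float64(0.572)}
```

View pics/w3c.png

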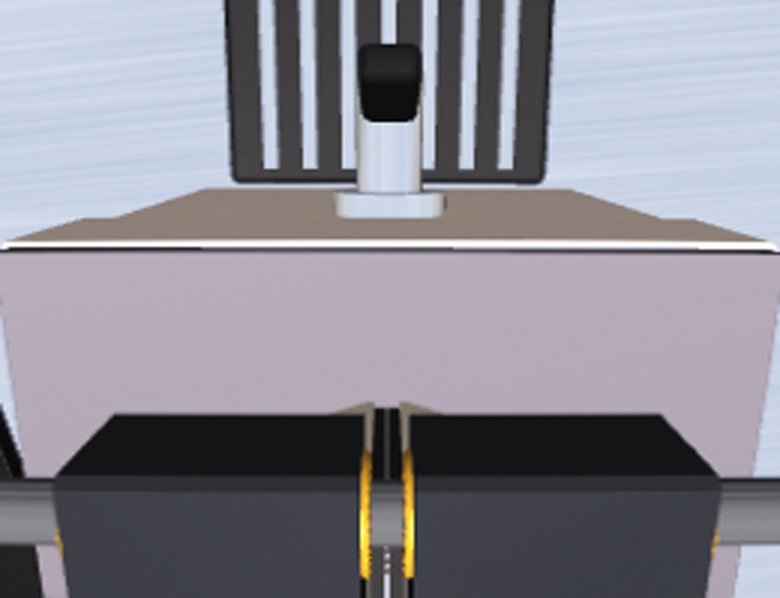

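The fingers are in front of the pad, about 15 mm off, and centred. Closing in.

Call:
{"api": "arm_command", "payload": {"targets": [{"x": -0.5,"y": 0.05,"z": 0,"roll": 0},{"x": -0.9,"y": 0.08,"z": 0,"roll": 0},{"x": -1.2,"y": 0.11,"z": 0,"roll": 0},{"x": -1.2,"y": 0.11,"z": 0,"roll": 0},{"x": -1.2,"y": 0.11,"z": 0,"roll": 0}]}}

```text
time: 3.23
tool_pos: [633.7, 1.2, 238.7]
tcp_rot: [3.141, -0.001, -0.095]
contact_force: [-0.6, 0.4, -0.6]
grip_width: 0.6
```

Call:
{"api": "arm_command", "payload": {"targets": [{"x": -0.1,"y": 0.01,"z": 0,"roll": 0},{"x": -0.2,"y": 0.02,"z": 0,"roll": 0},{"x": -0.2,"y": 0.02,"z": 0,"roll": 0},{"x": -0.2,"y": 0.02,"z": 0,"roll": 0}]}}

```text
time: 3.57
tool_pos: [631.7, 1.3, 237.8]
tcp_rot: [3.142, 0.0, -0.095]
contact_force: [0.8, 1.4, -0.7]
grip_width: 0.3
```

Call:
{"api": "arm_command", "payload": {"targets": [{"x": -0.1,"y": 0.01,"z": 0,"roll": 0},{"x": -0.2,"y": 0.02,"z": 0,"roll": 0},{"x": -0.2,"y": 0.02,"z": 0,"roll": 0},{"x": -0.2,"y": 0.02,"z": 0,"roll": 0}]}}

```text
time: 3.9
tool_pos: [629.8, 1.5, 237.9]
tcp_rot: [3.141, -0.0, -0.095]
contact_force: [1.4, -0.4, -0.1]
grip_width: 0.7
```

Call:
{"api": "arm_command", "payload": {"targets": [{"x": -0.05,"y": 0,"z": 0,"roll": 0},{"x": -0.1,"y": 0,"z": 0,"roll": 0},{"x": -0.1,"y": 0,"z": 0,"roll": 0},{"x": -0.1,"y": 0,"z": 0,"roll": 0}]}}

```text
time: 4.23
tool_pos: [629.2, 1.4, 238.1]
tcp_rot: [3.141, -0.001, -0.095]
contact_force: [3.7, -0.6, -0.3]
grip_width: 0.6
```

Call:
{"api": "arm_command", "payload": {"targets": [{"x": -0.05,"y": 0,"z": 0,"roll": 0},{"x": -0.1,"y": 0,"z": 0,"roll": 0},{"x": -0.1,"y": 0,"z": 0,"roll": 0},{"x": -0.1,"y": 0,"z": 0,"roll": 0}]}}

```text
time: 4.57
tool_pos: [628.3, 1.4, 238.2]
tcp_rot: [3.141, -0.002, -0.095]
contact_force: [5.4, -0.7, 0.7]
grip_width: 0.8
```

Call:
{"api": "arm_command", "payload": {"targets": [{"x": -0.05,"y": 0,"z": 0,"roll": 0},{"x": -0.1,"y": 0,"z": 0,"roll": 0},{"x": -0.1,"y": 0,"z": 0,"roll": 0},{"x": -0.1,"y": 0,"z": 0,"roll": 0}]}}

```text
time: 4.9
tool_pos: [627.7, 1.4, 238.4]
tcp_rot: [-3.142, -0.003, -0.095]
contact_force: [7.2, -0.4, 1.0]
grip_width: 0.6
```

Call:
{"api": "arm_command", "payload": {"targets": [{"x": -0.05,"y": 0,"z": 0,"roll": 0},{"x": -0.1,"y": 0.01,"z": 0,"roll": 0},{"x": -0.15,"y": 0.01,"z": 0,"roll": 0},{"x": -0.15,"y": 0.01,"z": 0,"roll": 0}]}}

```text
time: 5.23
tool_pos: [626.8, 1.5, 238.7]
tcp_rot: [-3.141, -0.005, -0.095]
contact_force: [8.7, -1.8, 0.3]
grip_width: 0.4
```

Call:
{"api": "arm_command", "payload": {"targets": [{"x": -0.05,"y": 0,"z": 0,"roll": 0},{"x": -0.1,"y": 0.01,"z": 0,"roll": 0},{"x": -0.1,"y": 0.01,"z": 0,"roll": 0}]}}

```text
time: 5.48
tool_pos: [626.2, 1.6, 238.9]
tcp_rot: [-3.141, -0.006, -0.095]
contact_force: [9.3, -0.5, 1.0]
grip_width: 0.6
```

Call:
{"api": "arm_command", "payload": {"targets": [{"x": -0.05,"y": 0,"z": 0,"roll": 0},{"x": -0.1,"y": 0.01,"z": 0,"roll": 0},{"x": -0.1,"y": 0.01,"z": 0,"roll": 0},{"x": -0.1,"y": 0.01,"z": 0,"roll": 0}]}}

```text
time: 5.82
tool_pos: [625.6, 1.6, 239.1]
tcp_rot: [-3.141, -0.007, -0.095]
contact_force: [10.6, -1.4, 1.9]
grip_width: 0.4
```

Call:
{"api": "arm_command", "payload": {"targets": [{"x": -0.05,"y": 0,"z": 0,"roll": 0},{"x": -0.1,"y": 0.01,"z": 0,"roll": 0},{"x": -0.1,"y": 0.01,"z": 0,"roll": 0},{"x": -0.1,"y": 0.01,"z": 0,"roll": 0}]}}

```text
time: 6.15
tool_pos: [624.9, 1.7, 239.3]
tcp_rot: [-3.141, -0.008, -0.095]
contact_force: [11.3, -0.9, 1.5]
grip_width: 0.5
```

Call:
{"api": "arm_command", "payload": {"targets": [{"x": -0.05,"y": 0,"z": 0,"roll": 0},{"x": -0.1,"y": 0.01,"z": 0,"roll": 0},{"x": -0.1,"y": 0.01,"z": 0,"roll": 0},{"x": -0.1,"y": 0.01,"z": 0,"roll": 0}]}}

```text
time: 6.48
tool_pos: [624.7, 1.7, 239.6]
tcp_rot: [-3.141, -0.01, -0.095]
contact_force: [14.3, -1.1, 2.3]
grip_width: 0.2
```

The force jumped to 14.3 N, so the tab is at its stop. Now I'll raise it in small steps, following the pad back.

Call:
{"api": "arm_command", "payload": {"targets": [{"x": -0.01,"y": 0,"z": 0.05,"roll": 0},{"x": -0.02,"y": 0,"z": 0.1,"roll": 0},{"x": -0.03,"y": 0,"z": 0.15,"roll": 0},{"x": -0.04,"y": 0,"z": 0.2,"roll": 0},{"x": -0.04,"y": 0,"z": 0.2,"roll": 0}]}}

```text
time: 6.9
tool_pos: [624.3, 1.8, 241.7]
tcp_rot: [-3.141, -0.01, -0.095]
contact_force: [13.7, -0.5, 2.5]
grip_width: 0.3
```

```bash
python3 - <<'E'
from plant import bot
from h import *
c=cap(bot,'wrist','pics/w4.png')
s=cap(bot,'side','pics/s4.png')
a=cv2.resize(c['img'][150:300,150:360],None,fx=3.5,fy=3.5,interpolation=cv2.INTER_CUBIC)
b=cv2.resize(s['img'][100:230,180:330],None,fx=4.5,fy=4.5,interpolation=cv2.INTER_CUBIC)
cv2.imwrite('pics/w4c.png',a);cv2.imwrite('pics/s4c.png',b)
E
```

```text
(no output)
```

View pics/s4c.png

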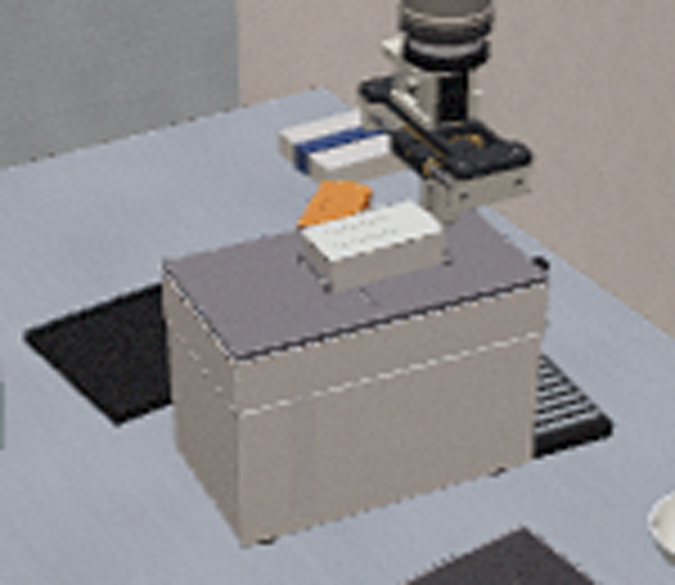

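View pics/w4c.png

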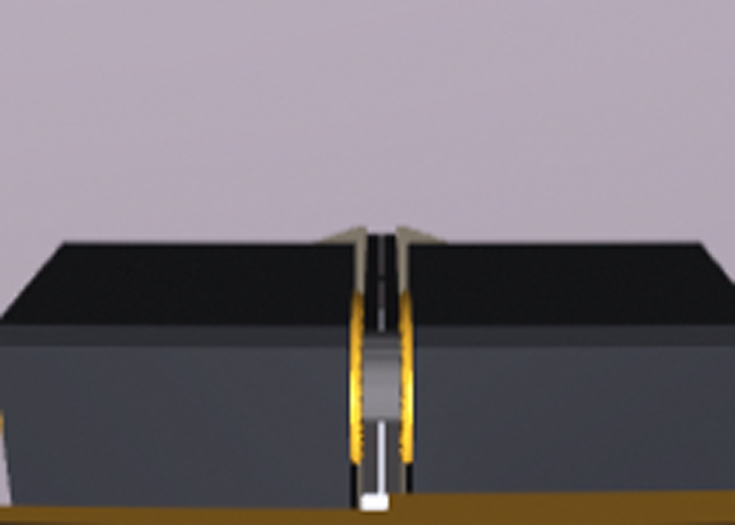

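Call:
{"api": "arm_command", "payload": {"targets": [{"x": -0.02,"y": 0,"z": 0.1,"roll": 0},{"x": -0.04,"y": 0,"z": 0.2,"roll": 0},{"x": -0.06,"y": 0,"z": 0.3,"roll": 0},{"x": -0.08,"y": 0.01,"z": 0.4,"roll": 0},{"x": -0.08,"y": 0.01,"z": 0.4,"roll": 0}]}}

```text
time: 7.42
tool_pos: [623.6, 1.8, 245.9]
tcp_rot: [-3.141, -0.011, -0.095]
contact_force: [14.2, -1.0, 2.3]
grip_width: 0.4
```

```bash
python3 - <<'E'
from plant import bot
from h import *
s=cap(bot,'side','pics/s5.png'); p=load('pics/s4.png')
o=bot.get_obs(); print({k:np.round(o[k],3) for k in ('tool_pos','contact_force','moment')})
b=np.vstack([cv2.resize(q['img'][140:170,240:290],None,fx=12,fy=10,interpolation=cv2.INTER_CUBIC) for q in (p,s)])
cv2.imwrite('pics/s5c.png',b)
E
```

```text
{'tool_pos': array([623.595,   1.784, 245.796]), 'contact_force': array([14.764, -1.026,  2.071]), 'moment': array([-0.153, -2.471, -0.024])}
```

View pics/s5c.png

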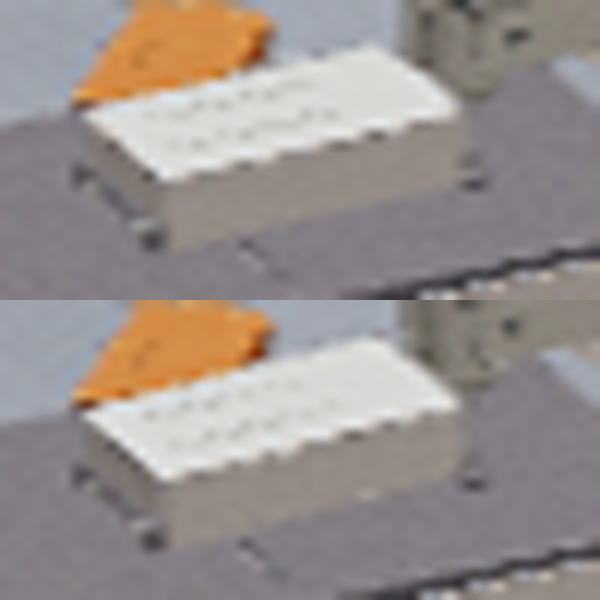

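The cover's front end is rising with the finger: its top edge moved up about 0.8 px, and the force is steady at 14 N. Continuing.

Call:
{"api": "arm_command", "payload": {"targets": [{"x": -0.02,"y": 0,"z": 0.1,"roll": 0},{"x": -0.04,"y": 0,"z": 0.2,"roll": 0},{"x": -0.06,"y": 0,"z": 0.3,"roll": 0},{"x": -0.08,"y": 0.01,"z": 0.4,"roll": 0},{"x": -0.1,"y": 0.01,"z": 0.5,"roll": 0},{"x": -0.1,"y": 0.01,"z": 0.5,"roll": 0}]}}

```text
time: 7.97
tool_pos: [622.5, 1.9, 251.0]
tcp_rot: [-3.141, -0.011, -0.095]
contact_force: [14.5, -1.0, 3.1]
grip_width: 0.2
```

```bash
python3 - <<'E'
from plant import bot
from h import *
s=cap(bot,'side','pics/s6.png'); p=load('pics/s4.png')
o=bot.get_obs(); print({k:np.round(o[k],3) for k in ('tool_pos','contact_force','moment')})
b=np.vstack([cv2.resize(q['img'][140:170,240:290],None,fx=12,fy=10,interpolation=cv2.INTER_CUBIC) for q in (p,s)])
cv2.imwrite('pics/s6c.png',b)
E
```

```text
{'tool_pos': array([622.557,   1.905, 250.898]), 'contact_force': array([14.583, -0.666,  2.122]), 'moment': array([-0.161, -2.489, -0.049])}
```

View pics/s6c.png

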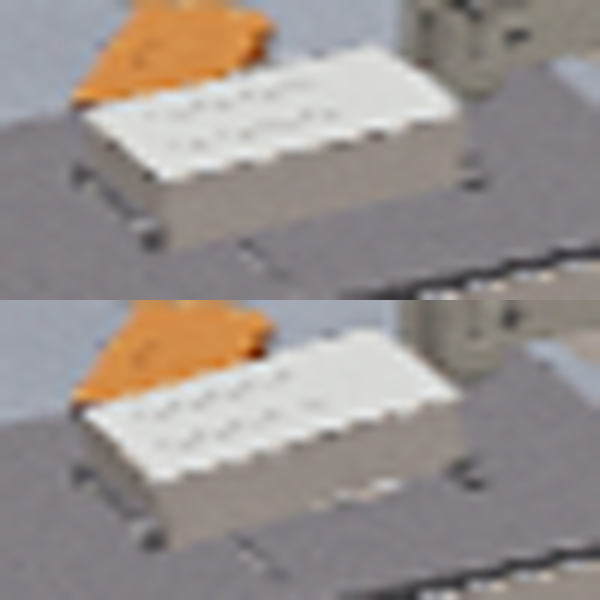

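Call:
{"api": "arm_command", "payload": {"targets": [{"x": -0.02,"y": 0,"z": 0.1,"roll": 0},{"x": -0.04,"y": 0,"z": 0.2,"roll": 0},{"x": -0.04,"y": 0,"z": 0.2,"roll": 0}]}}

```text
time: 8.27
tool_pos: [622.1, 1.9, 253.0]
tcp_rot: [-3.141, -0.01, -0.095]
contact_force: [13.3, -1.4, 2.7]
grip_width: 0.3
```

Call:
{"api": "arm_command", "payload": {"targets": [{"x": 0.1,"y": -0.01,"z": 0,"roll": 0},{"x": 0.3,"y": -0.03,"z": 0,"roll": 0},{"x": 0.5,"y": -0.05,"z": 0,"roll": 0},{"x": 0.8,"y": -0.08,"z": 0,"roll": 0},{"x": 1.4,"y": -0.14,"z": 0,"roll": 0},{"x": 1.4,"y": -0.14,"z": 0,"roll": 0},{"x": 1.4,"y": -0.14,"z": 0,"roll": 0}]}}

```text
time: 8.85
tool_pos: [632.0, 1.0, 250.2]
tcp_rot: [-3.142, 0.003, -0.095]
contact_force: [0.5, 0.1, 0.3]
grip_width: 0.5
```

```bash
python3 - <<'E'
from plant import bot
from h import *
s=cap(bot,'side','pics/s7.png'); p=load('pics/s4.png')
o=bot.get_obs(); print({k:np.round(o[k],3) for k in ('tool_pos','contact_force','moment')})
b=np.vstack([cv2.resize(q['img'][140:170,240:290],None,fx=12,fy=10,interpolation=cv2.INTER_CUBIC) for q in (p,s)])
cv2.imwrite('pics/s7c.png',b)
E
```

```text
{'tool_pos': array([631.966,   0.967, 250.284]), 'contact_force': array([-0.001, -0.478,  0.14 ]), 'moment': array([ 0.029, -0.038,  0.001])}
```

View pics/s7c.png

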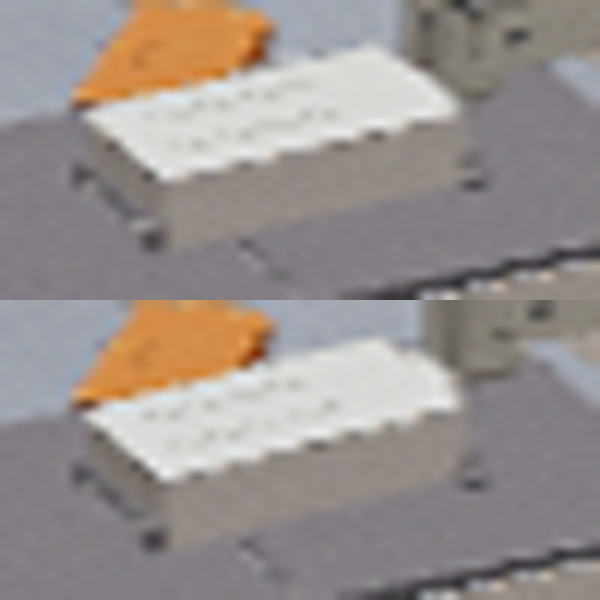

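The cover settled after release. I need to verify that it is ajar and not re-hooked, so I'll take a wrist look from above and in front.

Call:
{"api": "arm_command", "payload": {"targets": [{"x": 1,"y": 0,"z": 2,"roll": 0},{"x": 1,"y": 0,"z": 5,"roll": 0},{"x": 0,"y": 0,"z": 8,"roll": 0},{"x": -2,"y": 0,"z": 10,"roll": 0},{"x": -2,"y": 0,"z": 10,"roll": 0},{"x": -2,"y": 0,"z": 10,"roll": 0}], "fingers": 1}}

```text
time: 9.4
tool_pos: [612.2, 0.9, 352.5]
tcp_rot: [3.141, -0.003, -0.095]
contact_force: [0.7, -0.1, 0.0]
grip_width: 36.0
```

```bash
python3 - <<'E'
from plant import bot
from h import *
c=cap(bot,'wrist','pics/w8.png'); s=cap(bot,'side','pics/s8.png')
o=bot.get_obs(); print({k:np.round(o[k],3) for k in ('time','tool_pos','contact_force','grip_width')})
cv2.imwrite('pics/w8c.png',cv2.resize(c['img'][110:230,190:320],None,fx=6,fy=5,interpolation=cv2.INTER_CUBIC))
b=np.vstack([cv2.resize(q['img'][140:170,240:290],None,fx=12,fy=9,interpolation=cv2.INTER_CUBIC) for q in (load('pics/side1.png'),s)])
cv2.imwrite('pics/s8c.png',b)
E
```

```text
{'time': np.float64(9.5), 'tool_pos': array([612.267,   0.911, 349.636]), 'contact_force': array([ 0.195,  0.593, -0.794]), 'grip_width': np.float64(43.849)}
```

View pics/w8c.png

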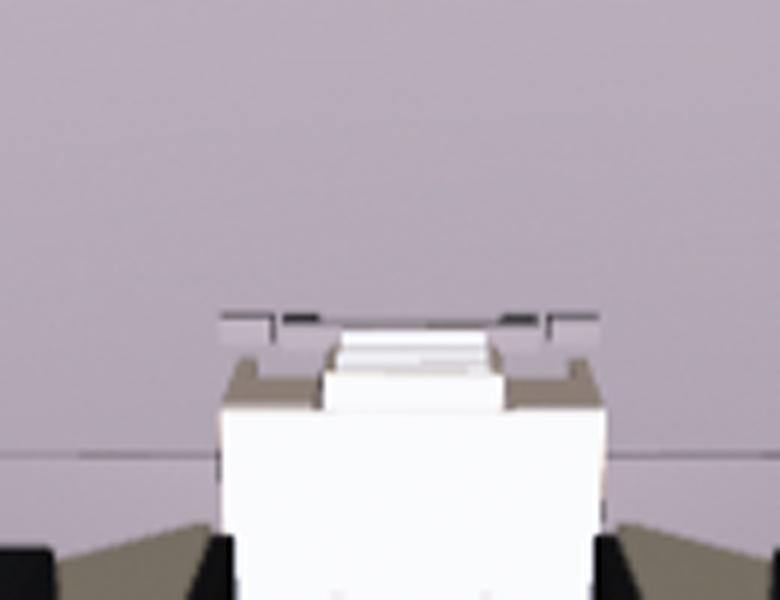

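View pics/s8c.png

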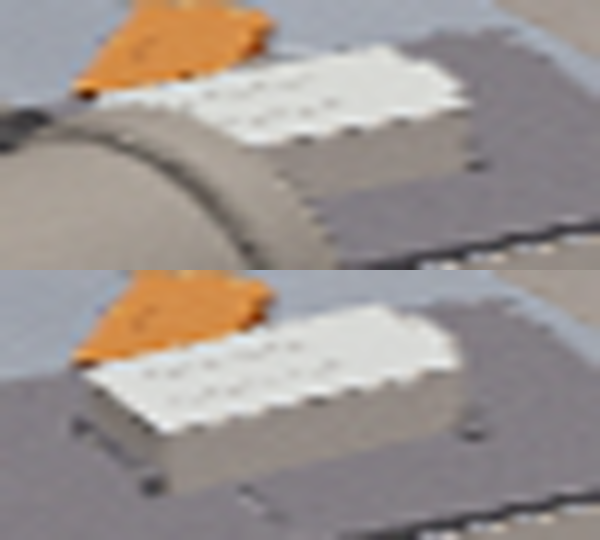

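```bash
python3 - <<'E'
from h import *
c=load('pics/w8.png')
f=lambda x,y,z:plane(c,x/6+190-.4,y/5+110-.4,z)
for z in (254,258,261,264):
    A,B=f(221,409,z),f(606,409,z); a=-0.096; ex=np.array([np.cos(a),np.sin(a),0])
    print(z,A,B,np.linalg.norm(A-B),'mid',((A+B)/2-55*ex)[:2])
A,B=f(340,330,231),f(487,330,231);print('barb?',A,B,(A+B)/2)
A,B=f(283,321,230.5),f(537,321,230.5);print('bar front',A,B,(A+B)/2)
s=load('pics/s8.png'); 
for P in ([559.4+.9954*55+.0958*-30, 6.6-.0958*55-.9954*30,254],[559.4+.9954*54+.0958*-30, 6.6-.0958*54-.9954*30,262]): q=proj(s,P); print(q,(q-[240,140])*[12,9])
E
```

```text
254 [612.52156816  32.12448164 254.        ] [606.73899879 -28.48321981 254.        ] 60.88293343618566 mid [554.88352889   7.09252457]
258 [613.61853324  31.54014818 258.        ] [607.92616502 -28.1221458  258.        ] 59.93323267289122 mid [556.02559455   6.98089485]
261 [614.44125705  31.10189809 261.        ] [608.81653969 -27.85134029 261.        ] 59.22095710042036 mid [556.88214379   6.89717256]
264 [615.26398086  30.66364799 264.        ] [609.70691436 -27.58053478 264.        ] 58.50868152794952 mid [557.73869303   6.81345026]
barb? [620.90260271  13.28012956 231.        ] [618.53326173 -11.54325714 231.        ] [619.71793222   0.86843621 231.        ]
bar front [623.58183675  22.74616003 230.5       ] [619.48579192 -20.16037798 230.5       ] [621.53381434   1.29289102 230.5       ]
[279.15309924 151.3634978 ] [469.83719087 102.2714802 ]
[279.00726096 149.65688891] [468.08713147  86.91200015]
```

The wrist view shows the barb (white, crop 340–487 by 330) lying over the catch bar. The cover's front top edge measures z ≈ 261, so it is ajar. Now I'll grip across the long sides at about (557.5, 6.8).

Call:
{"api": "arm_command", "payload": {"targets": [{"x": -3,"y": 0.3,"z": 0,"roll": 0},{"x": -5.5,"y": 0.6,"z": -1,"roll": 0},{"x": -5.5,"y": 0.6,"z": -4.5,"roll": 0},{"x": -5.5,"y": 0.6,"z": -7,"roll": 0},{"x": -5.5,"y": 0.6,"z": -10,"roll": 0},{"x": -5.5,"y": 0.6,"z": -12.2,"roll": 0},{"x": -5.5,"y": 0.6,"z": -12.2,"roll": 0},{"x": -5.5,"y": 0.6,"z": -12.2,"roll": 0}], "fingers": 1}}

```text
time: 10.17
tool_pos: [556.9, 6.9, 227.0]
tcp_rot: [-3.142, 0.005, -0.095]
contact_force: [0.6, -0.0, 0.5]
grip_width: 91.3
```

Call:
{"api": "arm_command", "payload": {"targets": [{"x": 0,"y": 0,"z": 0,"roll": 0},{"x": 0,"y": 0,"z": 0,"roll": 0},{"x": 0,"y": 0,"z": 0,"roll": 0},{"x": 0,"y": 0,"z": 0,"roll": 0},{"x": 0,"y": 0,"z": 0,"roll": 0},{"x": 0,"y": 0,"z": 0,"roll": 0},{"x": 0,"y": 0,"z": 0,"roll": 0}], "fingers": 0.55}}

```text
time: 10.75
tool_pos: [557.8, 6.8, 229.4]
tcp_rot: [3.141, -0.001, -0.095]
contact_force: [-0.4, -0.8, 2.0]
grip_width: 59.7
```

Call:
{"api": "arm_command", "payload": {"targets": [{"x": 0.1,"y": -0.01,"z": 0,"roll": 0},{"x": 0.2,"y": -0.02,"z": 0,"roll": 0},{"x": 0.3,"y": -0.03,"z": 0,"roll": 0},{"x": 0.3,"y": -0.03,"z": 0,"roll": 0}]}}

```text
time: 11.08
tool_pos: [560.3, 6.6, 229.5]
tcp_rot: [3.141, 0.001, -0.095]
contact_force: [-4.4, 0.3, 5.9]
grip_width: 59.9
```

Call:
{"api": "arm_command", "payload": {"targets": [{"x": 0.1,"y": -0.01,"z": 0.03,"roll": 0},{"x": 0.2,"y": -0.02,"z": 0.05,"roll": 0},{"x": 0.3,"y": -0.03,"z": 0.05,"roll": 0},{"x": 0.3,"y": -0.03,"z": 0.05,"roll": 0}]}}

```text
time: 11.42
tool_pos: [564.0, 6.2, 229.6]
tcp_rot: [3.142, -0.001, -0.095]
contact_force: [-2.2, 0.2, 2.5]
grip_width: 59.8
```

Call:
{"api": "arm_command", "payload": {"targets": [{"x": 0.1,"y": -0.01,"z": 0,"roll": 0},{"x": 0.2,"y": -0.02,"z": 0,"roll": 0},{"x": 0.35,"y": -0.03,"z": 0,"roll": 0},{"x": 0.45,"y": -0.04,"z": 0,"roll": 0},{"x": 0.45,"y": -0.04,"z": 0,"roll": 0}]}}

```text
time: 11.83
tool_pos: [568.6, 5.8, 229.2]
tcp_rot: [3.142, -0.001, -0.095]
contact_force: [0.2, 0.2, 3.8]
grip_width: 60.1
```

```bash
python3 - <<'E'
from plant import bot
from h import *
c=cap(bot,'wrist','pics/w9.png'); s=cap(bot,'side','pics/s9.png')
o=bot.get_obs(); print({k:np.round(o[k],3) for k in ('time','tool_pos','contact_force','moment','grip_width')})
cv2.imwrite('pics/w9c.png',cv2.resize(c['img'][60:240,130:380],None,fx=3,fy=3,interpolation=cv2.INTER_CUBIC))
cv2.imwrite('pics/s9c.png',cv2.resize(s['img'][110:190,210:310],None,fx=7,fy=7,interpolation=cv2.INTER_CUBIC))
E
```

```text
{'time': np.float64(11.933), 'tool_pos': array([568.518,   5.768, 229.254]), 'contact_force': array([1.219, 0.144, 2.004]), 'moment': array([ 0.055,  0.074, -0.077]), 'grip_width': np.float64(59.704)}
```

View pics/w9c.png

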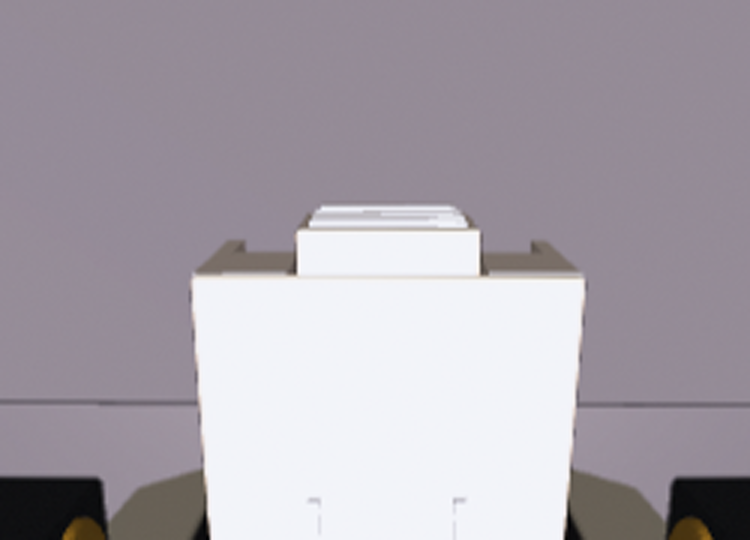

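View pics/s9c.png

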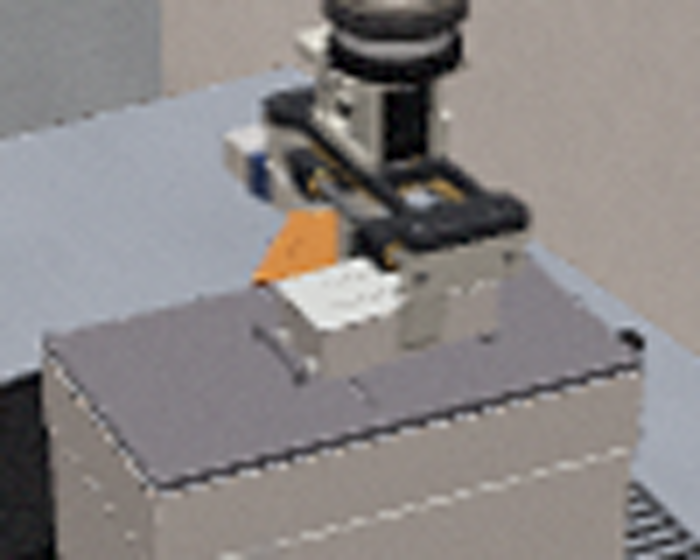

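The cover is drawn about 11 mm forward and the bracket bar at crop (280,350) is now clear of it, with low forces. Lifting.

Call:
{"api": "arm_command", "payload": {"targets": [{"x": 0,"y": 0,"z": 0.2,"roll": 0},{"x": 0,"y": 0,"z": 0.4,"roll": 0},{"x": 0,"y": 0,"z": 0.7,"roll": 0},{"x": 0,"y": 0,"z": 1,"roll": 0},{"x": 0,"y": 0,"z": 1,"roll": 0}]}}

```text
time: 12.35
tool_pos: [568.4, 5.8, 240.0]
tcp_rot: [3.141, -0.001, -0.095]
contact_force: [0.0, -0.7, -1.2]
grip_width: 59.8
```

Call:
{"api": "arm_command", "payload": {"targets": [{"x": 0,"y": 0,"z": 1,"roll": 0},{"x": 0,"y": 0,"z": 2.5,"roll": 0},{"x": 0,"y": 0,"z": 5,"roll": 0},{"x": 0,"y": 0,"z": 7,"roll": 0},{"x": 0,"y": 0,"z": 7,"roll": 0}]}}

```text
time: 12.77
tool_pos: [569.7, 5.7, 314.5]
tcp_rot: [3.141, -0.008, -0.095]
contact_force: [-0.2, -0.6, -0.1]
grip_width: 59.9
```

```bash
python3 - <<'E'
from plant import bot
from h import *
s=cap(bot,'side','pics/s10.png'); c=cap(bot,'wrist','pics/w10.png')
o=bot.get_obs(); print({k:np.round(o[k],3) for k in ('time','tool_pos','contact_force','moment','grip_width')})
cv2.imwrite('pics/s10c.png',cv2.resize(s['img'][80:190,180:330],None,fx=5,fy=5,interpolation=cv2.INTER_CUBIC))
E
```

```text
{'time': np.float64(12.867), 'tool_pos': array([568.304,   5.804, 310.133]), 'contact_force': array([-0.035, -0.282, -1.828]), 'moment': array([ 0.007,  0.062, -0.   ]), 'grip_width': np.float64(59.892)}
```

View pics/s10c.png

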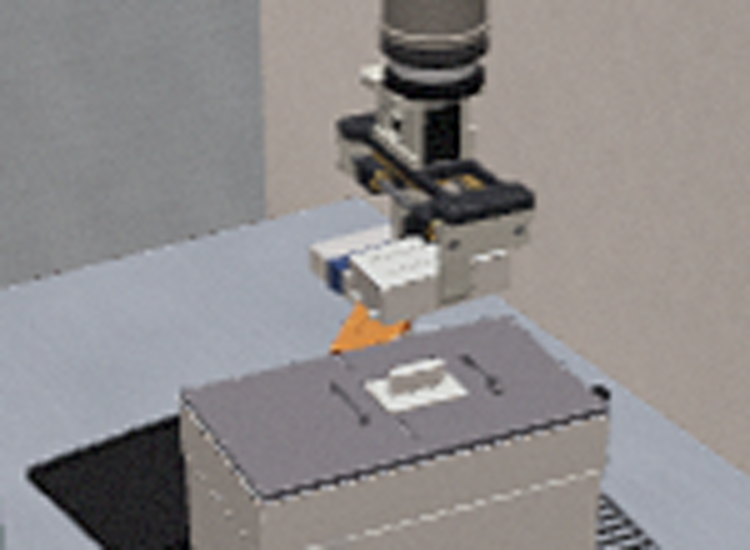

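View pics/w10.png

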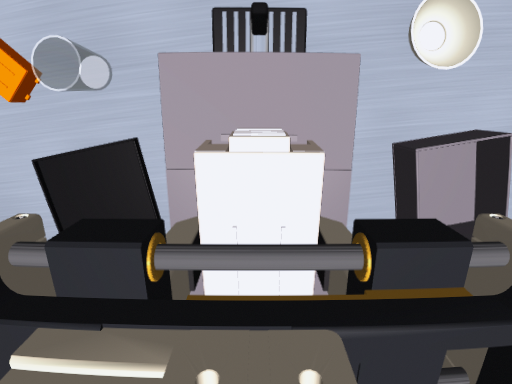

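The cover is off and the cartridge with its fin is left in the bay. Next, the tray placement; I'll check where the bystanders are first.

```bash
python3 - <<'E'
from h import *
c=load('pics/top1.png')
for n,u,v,z in (('tumbler top',181,136,95),('bowl',308,133,45),('jug',369,171,172),('orange',147,129,30),('green1',178,248,30),('green2',286,235,30)): print(n,plane(c,u,v,z).round(0))
E
```

```text
tumbler top [713. 245.  95.]
bowl [ 731. -283.   45.]
jug [ 555. -503.  172.]
orange [756. 402.  30.]
green1 [251. 267.  30.]
green2 [ 302. -186.   30.]
```

Call:
{"api": "arm_command", "payload": {"targets": [{"x": -0.5,"y": 2.5,"z": 0,"roll": 0},{"x": -1.5,"y": 6.3,"z": 0,"roll": 0.03},{"x": -2.7,"y": 10.2,"z": 0,"roll": 0.06},{"x": -4,"y": 14,"z": 0,"roll": 0.09},{"x": -5,"y": 18,"z": 0,"roll": 0.12},{"x": -6,"y": 22,"z": 0,"roll": 0.15},{"x": -7.2,"y": 25.5,"z": 0,"roll": 0.18},{"x": -8.2,"y": 28,"z": -1,"roll": 0.18}]}}

```text
time: 13.53
tool_pos: [484.9, 288.9, 299.5]
tcp_rot: [-3.141, -0.001, 0.088]
contact_force: [0.8, -0.1, -0.1]
grip_width: 60.2
```

Call:
{"api": "arm_command", "payload": {"targets": [{"x": 0,"y": 0,"z": -4,"roll": 0},{"x": 0,"y": 0,"z": -8,"roll": 0},{"x": 0,"y": 0,"z": -12,"roll": 0},{"x": 0,"y": 0,"z": -16,"roll": 0},{"x": 0,"y": 0,"z": -19.5,"roll": 0},{"x": 0,"y": 0,"z": -22,"roll": 0},{"x": 0,"y": 0,"z": -23.5,"roll": 0},{"x": 0,"y": 0,"z": -23.5,"roll": 0}]}}

```text
time: 14.2
tool_pos: [482.7, 284.3, 59.5]
tcp_rot: [3.138, 0.01, 0.085]
contact_force: [-1.2, -0.5, -0.9]
grip_width: 59.7
```

Call:
{"api": "arm_command", "payload": {"targets": [{"x": 0,"y": 0,"z": -1.5,"roll": 0},{"x": 0,"y": 0,"z": -3,"roll": 0},{"x": 0,"y": 0,"z": -3.8,"roll": 0},{"x": 0,"y": 0,"z": -4,"roll": 0},{"x": 0,"y": 0,"z": -4,"roll": 0}]}}

```text
time: 14.62
tool_pos: [485.9, 285.7, 24.3]
tcp_rot: [3.141, 0.001, 0.085]
contact_force: [0.6, 1.0, -0.6]
grip_width: 59.7
```

Call:
{"api": "arm_command", "payload": {"targets": [{"x": 0,"y": 0,"z": -0.15,"roll": 0},{"x": 0,"y": 0,"z": -0.3,"roll": 0},{"x": 0,"y": 0,"z": -0.45,"roll": 0},{"x": 0,"y": 0,"z": -0.45,"roll": 0}]}}

```text
time: 14.95
tool_pos: [486.2, 285.8, 20.1]
tcp_rot: [-3.142, -0.0, 0.085]
contact_force: [-0.9, -0.4, -1.4]
grip_width: 59.8
```

Call:
{"api": "arm_command", "payload": {"targets": [{"x": 0,"y": 0,"z": -0.15,"roll": 0},{"x": 0,"y": 0,"z": -0.3,"roll": 0},{"x": 0,"y": 0,"z": -0.45,"roll": 0},{"x": 0,"y": 0,"z": -0.45,"roll": 0}]}}

```text
time: 15.28
tool_pos: [485.9, 285.7, 15.0]
tcp_rot: [3.141, 0.001, 0.085]
contact_force: [0.8, -0.4, -1.7]
grip_width: 59.7
```

Call:
{"api": "arm_command", "payload": {"targets": [{"x": 0,"y": 0,"z": -0.1,"roll": 0},{"x": 0,"y": 0,"z": -0.2,"roll": 0},{"x": 0,"y": 0,"z": -0.3,"roll": 0},{"x": 0,"y": 0,"z": -0.3,"roll": 0}]}}

```text
time: 15.62
tool_pos: [486.4, 285.9, 12.8]
tcp_rot: [-3.141, -0.001, 0.085]
contact_force: [-0.7, -0.8, 3.3]
grip_width: 59.8
```

Call:
{"api": "arm_command", "payload": {"targets": [{"x": 0,"y": 0,"z": -0.1,"roll": 0},{"x": 0,"y": 0,"z": -0.2,"roll": 0},{"x": 0,"y": 0,"z": -0.2,"roll": 0},{"x": 0,"y": 0,"z": -0.2,"roll": 0}]}}

```text
time: 15.95
tool_pos: [487.1, 286.0, 11.2]
tcp_rot: [-3.141, -0.002, 0.085]
contact_force: [0.7, -0.1, 5.0]
grip_width: 60.1
```

Light contact (5 N). Opening the fingers, then lifting away.

Call:
{"api": "arm_command", "payload": {"targets": [{"x": 0,"y": 0,"z": 0,"roll": 0},{"x": 0,"y": 0,"z": 0,"roll": 0},{"x": 0,"y": 0,"z": 0,"roll": 0},{"x": 0,"y": 0,"z": 0,"roll": 0},{"x": 0,"y": 0,"z": 0,"roll": 0},{"x": 0,"y": 0,"z": 0,"roll": 0}], "fingers": 1}}

```text
time: 16.45
tool_pos: [486.0, 285.8, 10.2]
tcp_rot: [3.141, 0.0, 0.085]
contact_force: [-0.1, -0.3, -0.3]
grip_width: 91.1
```

Call:
{"api": "arm_command", "payload": {"targets": [{"x": 0,"y": 0,"z": 1,"roll": 0},{"x": 0,"y": 0,"z": 4,"roll": 0},{"x": 0,"y": 0,"z": 8,"roll": 0},{"x": 0,"y": 0,"z": 12,"roll": 0},{"x": 0,"y": 0,"z": 16,"roll": 0},{"x": 0,"y": 0,"z": 20,"roll": 0},{"x": 0,"y": 0,"z": 24,"roll": 0},{"x": 0,"y": 0,"z": 28,"roll": 0}]}}

```text
time: 17.12
tool_pos: [485.4, 285.6, 293.4]
tcp_rot: [-3.141, -0.001, 0.085]
contact_force: [0.3, 1.0, -0.0]
grip_width: 91.5
```

Call:
{"api": "arm_command", "payload": {"targets": [{"x": 0.5,"y": -3.5,"z": 2,"roll": -0.02},{"x": 1,"y": -7.5,"z": 3,"roll": -0.05},{"x": 2,"y": -11.5,"z": 3,"roll": -0.08},{"x": 3,"y": -15.5,"z": 3,"roll": -0.11},{"x": 4,"y": -19.5,"z": 3,"roll": -0.14},{"x": 5,"y": -23,"z": 3,"roll": -0.17},{"x": 5.5,"y": -26,"z": 3,"roll": -0.18},{"x": 5.5,"y": -27.5,"z": 3,"roll": -0.18}]}}

```text
time: 17.78
tool_pos: [541.4, 7.2, 320.8]
tcp_rot: [3.14, -0.0, -0.099]
contact_force: [0.1, -0.1, 0.4]
grip_width: 91.6
```

```bash
python3 - <<'E'
from plant import bot
from h import *
s=cap(bot,'side','pics/s11.png'); c=cap(bot,'wrist','pics/w11.png'); t=cap(bot,'top','pics/t11.png')
o=bot.get_obs(); print({k:np.round(o[k],3) for k in ('time','tool_pos','tcp_rot','contact_force','grip_width')})
cv2.imwrite('pics/t11c.png',cv2.resize(t['img'][120:240,130:280],None,fx=5,fy=5,interpolation=cv2.INTER_CUBIC))
E
```

```text
{'time': np.float64(17.933), 'tool_pos': array([540.881,   9.959, 320.875]), 'tcp_rot': array([-3.141, -0.   , -0.098]), 'contact_force': array([-0.908,  0.09 , -0.296]), 'grip_width': np.float64(91.776)}
```

View pics/s11.png

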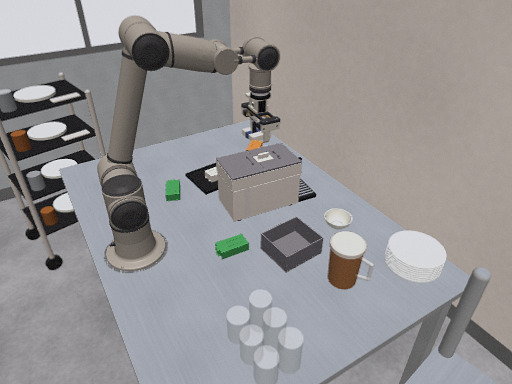

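View pics/w11.png

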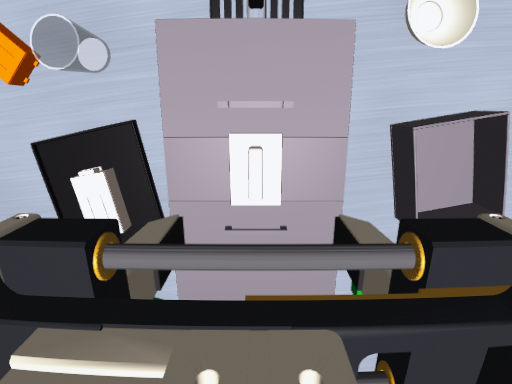

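View pics/t11c.png

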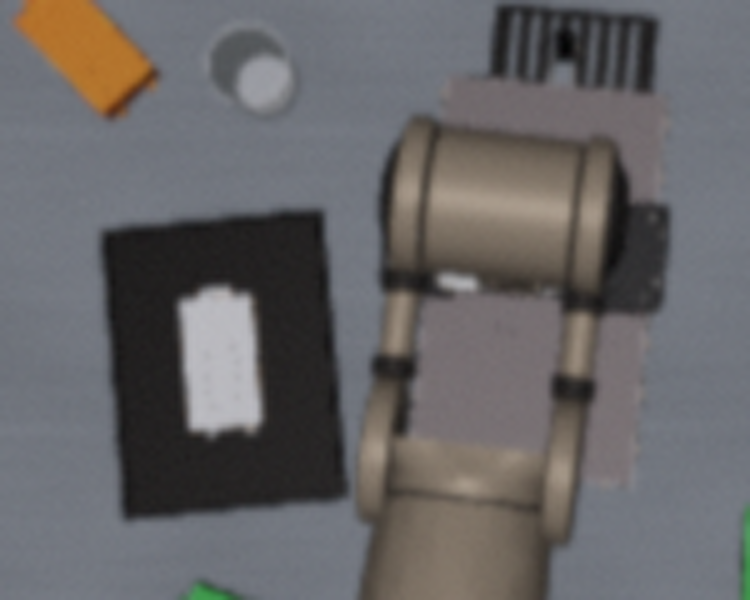

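The cover lies flat in the middle of the tray, right way up. In the wrist view the cartridge fin is at about (256,175). Measuring it.

```bash
python3 - <<'E'
from h import *
c=load('pics/w11.png')
cv2.imwrite('pics/w11c.png',cv2.resize(c['img'][120:220,210:300],None,fx=6,fy=6,interpolation=cv2.INTER_CUBIC))
g=c['img'].astype(int)
w=np.zeros(g.shape[:2],np.uint8); w[125:213,225:290]=1
m=((g.min(2)>215).astype(np.uint8))*w
cs,_=cv2.findContours(m,cv2.RETR_EXTERNAL,cv2.CHAIN_APPROX_NONE); m=max(cs,key=cv2.contourArea).reshape(-1,2)
W=np.array([plane(c,*p,224)[:2] for p in m]).astype(np.float32); print(cv2.minAreaRect(W))
E
```

```text
((559.501708984375, 7.6558837890625), (47.40473556518555, 65.9317626953125), 84.260986328125)
```

View pics/w11c.png

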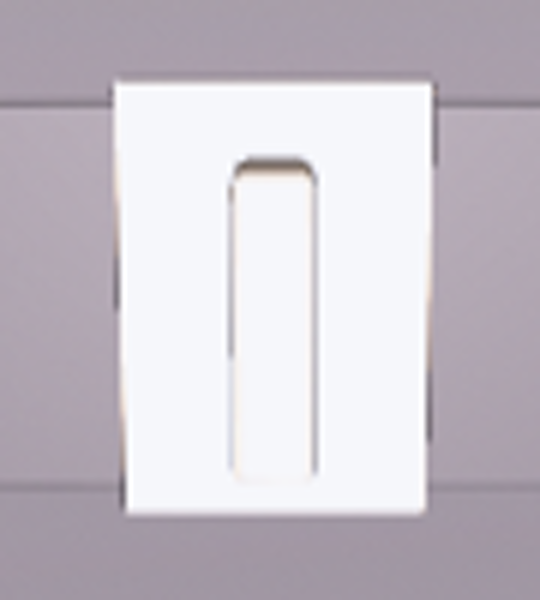

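Call:
{"api": "arm_command", "payload": {"targets": [{"x": 1.8,"y": -0.2,"z": -1.5,"roll": 0},{"x": 1.8,"y": -0.2,"z": -4,"roll": 0},{"x": 1.8,"y": -0.2,"z": -6.5,"roll": 0},{"x": 1.8,"y": -0.2,"z": -8.2,"roll": 0},{"x": 1.8,"y": -0.2,"z": -9.2,"roll": 0},{"x": 1.8,"y": -0.2,"z": -9.4,"roll": 0},{"x": 1.8,"y": -0.2,"z": -9.4,"roll": 0}], "fingers": 0.4}}

```text
time: 18.52
tool_pos: [559.1, 9.7, 226.6]
tcp_rot: [-3.142, 0.0, -0.094]
contact_force: [-0.1, -0.3, 0.5]
grip_width: 50.1
```

Call:
{"api": "arm_command", "payload": {"targets": [{"x": 0,"y": 0,"z": 0,"roll": 0},{"x": 0,"y": 0,"z": 0,"roll": 0},{"x": 0,"y": 0,"z": 0,"roll": 0},{"x": 0,"y": 0,"z": 0,"roll": 0},{"x": 0,"y": 0,"z": 0,"roll": 0},{"x": 0,"y": 0,"z": 0,"roll": 0},{"x": 0,"y": 0,"z": 0,"roll": 0}], "fingers": 0}}

```text
time: 19.1
tool_pos: [559.2, 8.4, 226.7]
tcp_rot: [3.141, -0.001, -0.096]
contact_force: [-0.1, -1.8, 2.4]
grip_width: 12.0
```

Gripped at 12.0 mm, the fin's thickness. Drawing it straight up, slowly at first.

Call:
{"api": "arm_command", "payload": {"targets": [{"x": 0,"y": -0.1,"z": 0.2,"roll": 0},{"x": 0,"y": -0.15,"z": 0.5,"roll": 0},{"x": 0,"y": -0.15,"z": 1,"roll": 0},{"x": 0,"y": -0.15,"z": 1.5,"roll": 0},{"x": 0,"y": -0.15,"z": 1.5,"roll": 0}]}}

```text
time: 19.52
tool_pos: [559.7, 7.4, 242.7]
tcp_rot: [-3.142, -0.002, -0.095]
contact_force: [-0.8, -0.1, -1.8]
grip_width: 11.7
```

Call:
{"api": "arm_command", "payload": {"targets": [{"x": 0,"y": 0,"z": 1,"roll": 0},{"x": 0,"y": 0,"z": 2.2,"roll": 0},{"x": 0,"y": 0,"z": 3.5,"roll": 0},{"x": 0,"y": 0,"z": 5,"roll": 0},{"x": 0,"y": 0,"z": 7,"roll": 0},{"x": 0,"y": 0,"z": 9,"roll": 0},{"x": 0,"y": 0,"z": 9,"roll": 0}]}}

```text
time: 20.1
tool_pos: [560.4, 7.3, 336.1]
tcp_rot: [3.141, -0.008, -0.095]
contact_force: [0.5, -0.6, -0.9]
grip_width: 11.3
```

```bash
python3 - <<'E'
from plant import bot
from h import *
s=cap(bot,'side','pics/s12.png')
o=bot.get_obs(); print({k:np.round(o[k],3) for k in ('time','tool_pos','tcp_rot','contact_force','grip_width')})
cv2.imwrite('pics/s12c.png',cv2.resize(s['img'][80:220,180:330],None,fx=4,fy=4,interpolation=cv2.INTER_CUBIC))
E
```

```text
{'time': np.float64(20.15), 'tool_pos': array([559.916,   7.287, 333.566]), 'tcp_rot': array([ 3.141, -0.005, -0.095]), 'contact_force': array([-0.926,  0.487, -2.289]), 'grip_width': np.float64(11.732)}
```

View pics/s12c.png

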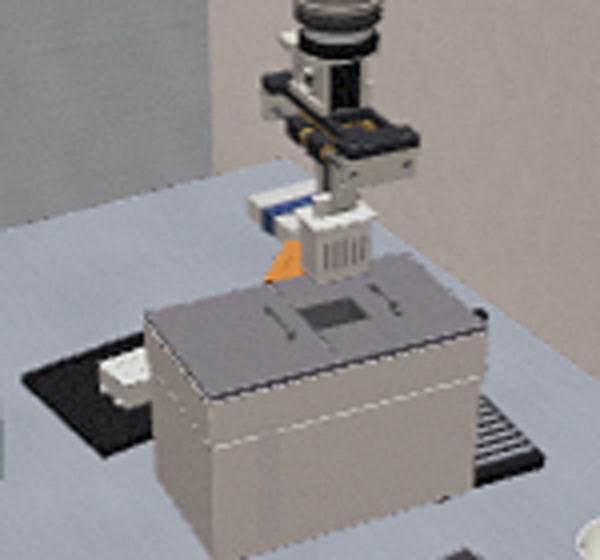

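The cartridge is out and the bay is empty. On to the tub at about (488, −298).

Call:
{"api": "arm_command", "payload": {"targets": [{"x": -0.5,"y": -2.5,"z": 0,"roll": 0},{"x": -1.5,"y": -6.3,"z": 0,"roll": 0.03},{"x": -2.5,"y": -10.2,"z": 0,"roll": 0.06},{"x": -3.5,"y": -14.2,"z": 0,"roll": 0.09},{"x": -4.5,"y": -18.2,"z": 0,"roll": 0.12},{"x": -5.5,"y": -22.2,"z": 0,"roll": 0.15},{"x": -6.5,"y": -26,"z": 0,"roll": 0.17},{"x": -7.2,"y": -29,"z": 0,"roll": 0.17}]}}

```text
time: 20.82
tool_pos: [485.4, -285.1, 329.7]
tcp_rot: [-3.14, 0.002, 0.074]
contact_force: [1.0, 1.0, -1.9]
grip_width: 11.6
```

Call:
{"api": "arm_command", "payload": {"targets": [{"x": 0,"y": -1.5,"z": 0,"roll": 0},{"x": 0,"y": -1.5,"z": 0,"roll": 0}]}}

```text
time: 20.98
tool_pos: [486.1, -300.5, 329.4]
tcp_rot: [-3.141, 0.002, 0.071]
contact_force: [0.1, 1.1, -1.7]
grip_width: 11.9
```

```bash
python3 - <<'E'
from plant import bot
from h import *
c=cap(bot,'wrist','pics/w13.png')
o=bot.get_obs(); print({k:np.round(o[k],3) for k in ('time','tool_pos','tcp_rot','contact_force','grip_width')})
E
```

```text
{'time': np.float64(21.033), 'tool_pos': array([ 486.676, -298.46 ,  329.692]), 'tcp_rot': array([-3.14e+00,  2.00e-03,  7.20e-02]), 'contact_force': array([-0.329,  0.473, -0.819]), 'grip_width': np.float64(11.944)}
```

View pics/w13.png

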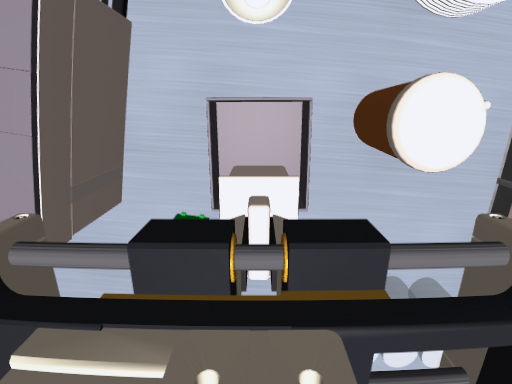

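```bash
python3 - <<'E'
from h import *
c=load('pics/w13.png')
for p in ((207,98),(312,98),(211,210),(309,210)): print(p,plane(c,*p,75).round(1))
E
```

```text
(207, 98) [ 569.1 -221.1   75. ]
(312, 98) [ 579.5 -368.5   75. ]
(211, 210) [ 402.3 -231.4   75. ]
(309, 210) [ 413.1 -383.6   75. ]
```

The tub rim corners put its centre at about (491, −301), so the cartridge is over it. Lowering.

Call:
{"api": "arm_command", "payload": {"targets": [{"x": 0.2,"y": -0.2,"z": -3.5,"roll": 0},{"x": 0.3,"y": -0.3,"z": -7.5,"roll": 0},{"x": 0.3,"y": -0.3,"z": -11.5,"roll": 0},{"x": 0.3,"y": -0.3,"z": -15.5,"roll": 0},{"x": 0.3,"y": -0.3,"z": -19,"roll": 0},{"x": 0.3,"y": -0.3,"z": -22,"roll": 0},{"x": 0.3,"y": -0.3,"z": -24,"roll": 0},{"x": 0.3,"y": -0.3,"z": -24,"roll": 0}]}}

```text
time: 21.7
tool_pos: [488.1, -296.6, 86.5]
tcp_rot: [-3.134, 0.007, 0.077]
contact_force: [-0.7, 0.2, -2.1]
grip_width: 11.7
```

Call:
{"api": "arm_command", "payload": {"targets": [{"x": 0,"y": 0,"z": -0.4,"roll": 0},{"x": 0,"y": 0,"z": -0.8,"roll": 0},{"x": 0,"y": 0,"z": -1.2,"roll": 0},{"x": 0,"y": 0,"z": -1.5,"roll": 0},{"x": 0,"y": 0,"z": -1.5,"roll": 0}]}}

```text
time: 22.12
tool_pos: [490.3, -300.6, 76.6]
tcp_rot: [3.141, -0.0, 0.075]
contact_force: [-0.4, -0.0, -2.3]
grip_width: 11.8
```

Call:
{"api": "arm_command", "payload": {"targets": [{"x": 0,"y": 0,"z": -0.15,"roll": 0},{"x": 0,"y": 0,"z": -0.3,"roll": 0},{"x": 0,"y": 0,"z": -0.45,"roll": 0},{"x": 0,"y": 0,"z": -0.45,"roll": 0}]}}

```text
time: 22.45
tool_pos: [490.0, -300.7, 71.7]
tcp_rot: [-3.141, 0.0, 0.075]
contact_force: [0.1, 0.5, -1.6]
grip_width: 12.0
```

Call:
{"api": "arm_command", "payload": {"targets": [{"x": 0,"y": 0,"z": -0.1,"roll": 0},{"x": 0,"y": 0,"z": -0.2,"roll": 0},{"x": 0,"y": 0,"z": -0.2,"roll": 0}]}}

```text
time: 22.7
tool_pos: [490.2, -300.8, 70.7]
tcp_rot: [3.141, -0.0, 0.075]
contact_force: [-2.7, 1.1, 4.6]
grip_width: 12.1
```

On the tub floor (4.6 N contact). Releasing and backing off.

Call:
{"api": "arm_command", "payload": {"targets": [{"x": 0,"y": 0,"z": 0.1,"roll": 0},{"x": 0,"y": 0,"z": 0.1,"roll": 0},{"x": 0,"y": 0,"z": 0.1,"roll": 0},{"x": 0,"y": 0,"z": 0.1,"roll": 0},{"x": 0,"y": 0,"z": 0.1,"roll": 0},{"x": 0,"y": 0,"z": 0.1,"roll": 0}], "fingers": 0.5}}

```text
time: 23.2
tool_pos: [490.1, -300.7, 70.7]
tcp_rot: [-3.142, 0.0, 0.075]
contact_force: [0.8, -0.0, -0.3]
grip_width: 44.6
```

Call:
{"api": "arm_command", "payload": {"targets": [{"x": 0,"y": 0,"z": 1,"roll": 0},{"x": 0,"y": 0,"z": 4,"roll": 0},{"x": 0,"y": 0,"z": 8,"roll": 0},{"x": 0,"y": 0,"z": 12,"roll": 0},{"x": 0,"y": 0,"z": 16,"roll": 0},{"x": 0,"y": 0,"z": 20,"roll": 0},{"x": 0,"y": 0,"z": 24,"roll": 0},{"x": 0,"y": 0,"z": 27,"roll": 0}]}}

```text
time: 23.87
tool_pos: [490.1, -300.6, 345.7]
tcp_rot: [3.138, -0.004, 0.075]
contact_force: [0.8, -1.2, 0.4]
grip_width: 46.1
```

Call:
{"api": "arm_command", "payload": {"targets": [{"x": -3.5,"y": 1.5,"z": 0,"roll": 0},{"x": -7,"y": 3,"z": 0,"roll": 0},{"x": -9,"y": 4,"z": 0,"roll": 0},{"x": -9,"y": 4,"z": 0,"roll": 0},{"x": -9,"y": 4,"z": 0,"roll": 0}]}}

```text
time: 24.28
tool_pos: [399.6, -260.4, 342.4]
tcp_rot: [3.14, -0.002, 0.074]
contact_force: [0.3, -0.2, 0.3]
grip_width: 46.1
```

```bash
python3 - <<'E'
from plant import bot
from h import *
s=cap(bot,'side','pics/s14.png'); c=cap(bot,'wrist','pics/w14.png'); t=cap(bot,'top','pics/t14.png')
o=bot.get_obs(); print({k:np.round(o[k],3) for k in ('time','tool_pos','contact_force','grip_width')})
cv2.imwrite('pics/t14c.png',cv2.resize(t['img'][80:270,90:410],None,fx=2.5,fy=2.5,interpolation=cv2.INTER_CUBIC))
g=t['img'].astype(int)
w=np.zeros(g.shape[:2],np.uint8); w[160:225,150:200]=1
cs,_=cv2.findContours((g.min(2)>120).astype(np.uint8)*w,cv2.RETR_EXTERNAL,cv2.CHAIN_APPROX_NONE)
m=max(cs,key=cv2.contourArea).reshape(-1,2); print('cover on tray',cv2.minAreaRect(np.array([plane(t,*p,38)[:2] for p in m]).astype(np.float32)))
E
```

```text
{'time': np.float64(24.433), 'tool_pos': array([ 400.785, -261.087,  340.997]), 'contact_force': array([ 0.941,  0.063, -0.127]), 'grip_width': np.float64(45.933)}
cover on tray ((486.7803039550781, 285.2335205078125), (118.5369873046875, 59.05397415161133), 4.796031475067139)
```

View pics/t14c.png

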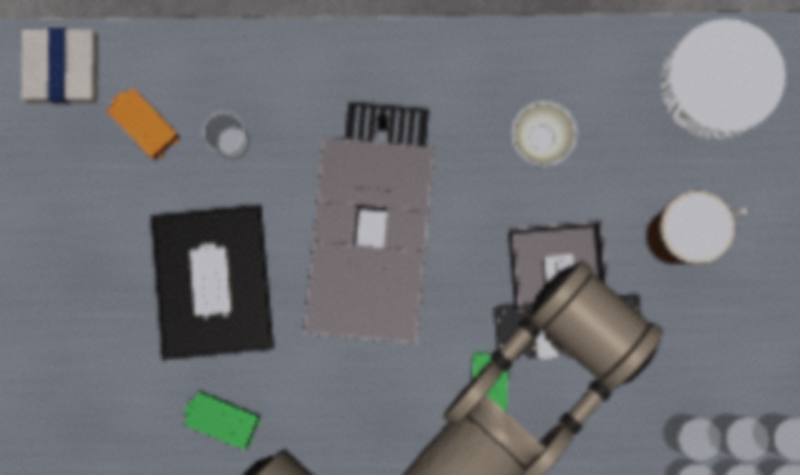

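View pics/w14.png

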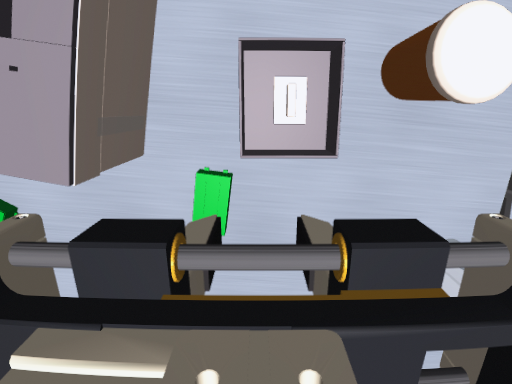

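View pics/s14.png

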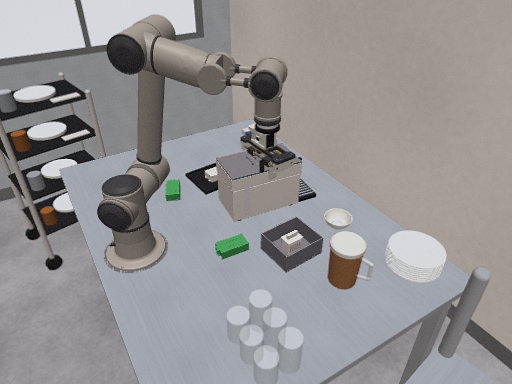

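The cartridge stands upright in the tub at wrist-view (290,100), and the cover lies flat in the tray. The bay is open, showing only its pale interior. The glass, bowl, jug and look-alikes haven't moved. Handing in.

```bash
python3 -c "
from plant import bot
print(bot.close_job())"
```

```text
the job is handed in; nothing more can be done
None
```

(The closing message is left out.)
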